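Restart the lathe from the operator's desk after an alarm

ROBOT

A 6-joint arm with a two-finger parallel gripper is mounted at the origin on the work surface. World frame = base frame: x ahead of the robot, y to its left, z up, the work surface at z = 0. Lengths are in m, angles in rad, forces in N, time in s.
With the tool pointing down it reaches from about 0.275 to 0.875 m from the base axis. Payload 12.5 kg.
Tool frame: the origin (TCP) lies on the centre line of the jaws, within the pads' length; the fingertips stand 22 mm ahead of it and the grasp point (between the pads) lies 3 mm ahead of it; z points along the fingers, x is the direction in which the jaws open and shut, and the axes are right-handed (so a half turn about z gives the same grasp; the last joint's range is limited). The gripper opens to 85 mm and grips with 20 to 120 N. Pads are 22 mm wide; open, the fingers measure 114 mm over their backs; the gripper's body (76 mm by 85 mm) begins 54 mm behind the grasp point. The pads swing forward as they close: fully open they stand 13 mm farther back than shut.
Start: joints at [-1.282, 0.351, 1.652, -0, 1.139, -0.085], TCP at [0.201, -0.512, 0.253] pointing down, gripper open.
Joint ranges: [-2.75, 2.75], [-0.79, 2.1], [0.01, 2.65], [-1.57, 4.71], [0.07, 3.14], [-2.87, 2.87]. Speed limits (rad/s): [2.22, 2.22, 2.79, 3.14, 3.14, 3.14].

INTERFACE

Orientations are given as a unit quaternion [w, x, y, z].
In Python, from station import read_state, get_image, camera_model, sign_off, spot_in gives the robot as it stands.
- The arm moves only by the shell command python3 -m handwheel 'ROWS' [OPENING]. ROWS is JSON, a list that holds one entry, the list of rows, each a list of 6 numbers: the shift along the tool's x, y, z in cm, then the turn, a rotation vector about the tool's x, y, z in degrees. A call has 1 to 12 rows; each row is the pose to reach, as a shift and turn from the pose measured when the call began, along the tool's axes at that moment; what a row does not reach only later rows make up. A row lasts 1/10 s, in which the tool goes at most 50 mm and 8.59 degrees, less where a joint would pass 70% of its speed; a pose out of reach is approached as far as the arm can. A call with a gripper value outside its range is refused whole. OPENING is the gripper's target within -1 to 1 (shut at 1, half-way at 0, fully open at -1), set as the call begins (- or left out, the last holds). The fingers move at their own pace and stop on an object; the grip force is fixed at half the most. Time passes only in rows, so rows that repeat a pose let the fingers close. It gives the time, the measured TCP pose, the force and the opening at its end, in the units of the state.
- read_state(): the state, without advancing time (a new reading comes with each control period).
- get_image(name): name is "side" or "top" or "wrist"; returns the picture (400x640x3 uint8, red, green, blue); there is no depth.
- camera_model(name): a dict with "fx", "fy", "cx", "cy" (pixels), "dist" ([k1, k2, p1, p2, k3] as OpenCV has them; the pictures are not rectified), "extrinsics" (4x4, takes a point from world to camera coordinates). Camera axes: x right, y down, z forward; pixel columns grow to the right and rows downward; lengths in m; the calibration is good to about 2 mm. A picture is of the moment at which its call begins: read the wrist's pose just before it. camera_model takes no time and is no camera call; for the wrist camera it gives the pose at the moment of the call.
- sign_off(): hands the job in, once; it reports no verdict.
Trained networks look in the newest picture that a camera, given by its name, has taken for a name from the list of things; names that differ only in an ending like _2 or _b are one class to them, and where a whole thing is asked for, a point or a joint stands for the part that bears it (a point fixed in the world has none). Each returns a list of dicts, best first, with "p" (0 to 1); they miss things now and then, are a little off and sometimes report something else, mostly with a low value. They report only what shows in the picture. A call takes as long as a camera call. They do not tell look-alikes from the thing itself.
- spot_in(name, camera): "location" ([column, row] in pixels, amid what is visible of it).
The state is a dict: "t": time; "joint_pos": joint angles; "qvel": joint speeds; "joint_torque": joint torques, N m; "position": TCP position; "eef_rot": TCP orientation; "ft_force": force on the tool from outside, world axes, zero at the start; "torque": the same for the moment, N m; "width": finger opening in m.
Only numpy, scipy, OpenCV 4.12 (cv2) and the standard library are available. Lean on these libraries where they do the work, as an engineer would, in place of code of your own. Each camera call takes 0.05 s, during which the arm holds its last target.

TASK

The lathe has stopped on an alarm: with the closed fingertips press the blue reset button right down and let it come back up, then push the coolant rocker over to its green-dotted ON end so that it stays over, and last press the green cycle-start button right down and let go. Do not press the white chuck button, the black feed-hold button or the red emergency stop, and do not reset again once the pump is on. Only push, pick nothing up: the rings, the caliper and the carton stay where they lie.

Things in the scene. Friction and masses are not known exactly. Their poses are not given: they have to be found in the camera images.
- console: operator's desk console, off-white steel housing bolted to the bench, 230 (x) by 300 (y). Origin: centre of its underside; x runs away from the operator's side, z up. Its black panel slopes 12 degrees: 55 high at the front edge (x = -115), rising to 91 at x = 55, then a level ledge 91 high to x = 115. Upper half of the panel: red emergency stop at the right (y = -100), two black rotary selectors 14 high and flat keys at the left; lower half: the row of four push buttons
- blue_unit: Blue push button as a unit, fixed in the console's panel: aluminium bezel of diameter 38, 5 high, and the cap it carries; its origin is where its axis meets the panel; its z axis is the button's axis, pointing out of the panel (12 degrees from vertical). It is the alarm reset. The four units stand in one straight level row, 55 apart, and which one is where changes
- blue_reset (a joint): how far the blue cap is pressed, m: 0 up, 0.006 fully down at the stop. It springs back by itself; 1.4 N starts it moving and 5.6 N holds it fully down
- blue_reset_top (a point): centre of the flat top of the blue cap (diameter 30), 15 above the panel when up, 9 when down; same axes as its unit
- green_unit: Green push button as a unit, fixed in the console's panel: aluminium bezel of diameter 38, 5 high, and the cap it carries; its origin is where its axis meets the panel; its z axis is the button's axis, pointing out of the panel (12 degrees from vertical). It is the cycle start. The four units stand in one straight level row, 55 apart, and which one is where changes
- green_start (a joint): how far the green cap is pressed, m: 0 up, 0.006 fully down at the stop. It springs back by itself; 1.4 N starts it moving and 5.6 N holds it fully down
- green_start_top (a point): centre of the flat top of the green cap (diameter 30), 15 above the panel when up, 9 when down; same axes as its unit
- black_unit: Black push button as a unit, fixed in the console's panel: aluminium bezel of diameter 38, 5 high, and the cap it carries; its origin is where its axis meets the panel; its z axis is the button's axis, pointing out of the panel (12 degrees from vertical). It is the feed hold. The four units stand in one straight level row, 55 apart, and which one is where changes
- black_hold (a joint): how far the black cap is pressed, m: 0 up, 0.006 fully down at the stop. It springs back by itself; 1.4 N starts it moving and 5.6 N holds it fully down
- black_hold_top (a point): centre of the flat top of the black cap (diameter 30), 15 above the panel when up, 9 when down; same axes as its unit
- white_unit: White push button as a unit, fixed in the console's panel: aluminium bezel of diameter 38, 5 high, and the cap it carries; its origin is where its axis meets the panel; its z axis is the button's axis, pointing out of the panel (12 degrees from vertical). It opens the chuck. The four units stand in one straight level row, 55 apart, and which one is where changes
- white_chuck (a joint): how far the white cap is pressed, m: 0 up, 0.006 fully down at the stop. It springs back by itself; 1.4 N starts it moving and 5.6 N holds it fully down
- white_chuck_top (a point): centre of the flat top of the white cap (diameter 30), 15 above the panel when up, 9 when down; same axes as its unit
- emergency_stop (a joint): how far the red emergency-stop mushroom is pressed, m: 0 up, 0.006 pressed
- emergency_stop_top (a point): top of the red emergency-stop mushroom (diameter 40, 39 above the panel, on a yellow disc of diameter 62)
- pump_box: coolant pump's switch box, grey, bolted to the bench, 110 (x) by 90 (y) by 62 high, with a black rocker in a black frame on its top. Stands to the left or to the right of the console. Origin: centre of its underside; z up; the rocker's ON end points to +x of this frame
- coolant_rocker (a joint): angle of the rocker, rad: 0 = off (its ON end stands up), 0.384 = on (its ON end is down). Stiff (about 3 to 4 N near the end of the ON half), it stays where it is left, so push it down until it stops
- coolant_on_end (a point): point on the upper face of the rocker's ON half, which carries a green dot, 20 from the pivot. The rocker is 34 wide (y of the box) and 56 long (x of the box), pivot 71 above the bench; the ON half rises 22 degrees outward when off (this point then 78.5 above the bench, its outer edge 81.5) and lies level 71 above the bench when on. The frame round it is 67 high and 72 by 50 outside. Push straight down
- ring_ledge: turned steel ring, bystander, outside diameter 42, 26 high, on the console's ledge. Origin: centre of its underside
- ring_bench: turned steel ring, bystander, outside diameter 42, 26 high, on the bench in front of the pump box. Origin: centre of its underside
- caliper: digital caliper lying on the bench before the console, bystander, 240 long (its y), 80 wide over the jaws, 15 high. Origin: underside of the middle of its beam
- carton: orange insert carton, bystander, 45 by 100 (its y) by 34 high, on the bench behind the pump box. Origin: centre of its underside
Mind the look-alikes: they are no part of the job. Of the things that look like the pump_box, take the one that is farthest to the robot's right at the start.

How it is judged:
On the way, in this order (a step that is already met when the one before it is completed fails the run):
1. the blue reset button is pressed down by the fingers (4.5 mm of its 6 mm or more) (value of joint blue_reset above 0.0045 m and contact force between the fingers and blue_unit above 0.5 N), for 0.05 s.
2. the rocker is over on its ON end and the blue button is up again (value of joint coolant_rocker above 0.3 rad and value of joint blue_reset below 0.0015 m), for 0.1 s.
3. the green start button is pressed down by the fingers (4.5 mm of its 6 mm or more) (value of joint green_start above 0.0045 m and contact force between the fingers and green_unit above 0.5 N), for 0.05 s.
At the end, for the whole second after the job is handed in: the rocker is over on its ON end (more than 0.3 rad), all buttons and the emergency stop are up (within 1.5 mm), and the rings, the caliper and the carton lie at rest within 15 mm of where they were (all of step 2 and value of joint each of green_start, black_hold, white_chuck, emergency_stop below 0.0015 m and distance of each of ring_ledge, ring_bench, caliper, carton from where it was at the start of the episode below 0.015 m and linear speed of each of ring_ledge, ring_bench, caliper, carton below 0.02 m/s); the robot touches nothing.
It fails at once if the green start button is pressed (3 mm) before the coolant is on (value of joint green_start above 0.003 m and value of joint coolant_rocker below 0.3 rad).
It fails at once if the reset is pressed (3 mm) once the coolant is on (value of joint blue_reset above 0.003 m and value of joint coolant_rocker above 0.3 rad).
It fails at once if the black, the white or the emergency-stop button is pressed (3 mm) (value of joint any of black_hold, white_chuck, emergency_stop above 0.003 m).
It fails at once if a ring, the caliper or the carton is lifted, carried or pushed more than 15 mm (distance of any of ring_ledge, ring_bench, caliper, carton from where it was at the start of the episode above 0.015 m).
It also fails if it takes over 45 s, if anything falls off the work surface, if the arm or the gripper's body presses on something with over 40 N, if the wrist force passes 120 N, or if a joint passes its speed limit or range.

## Working session

There is one attempt and no reset: what is moved stays moved. The work goes in short steps, Python scripts to look and compute and a shell command to move; the robot and the scene stay as the last step left them, time stands still between calls to the robot, and variables do not carry over. Pictures are saved under pics/ and viewed, and the job is handed in when it is done.

```bash
ls; mkdir -p pics; python3 - <<'E'
from station import *
import cv2
s=read_state();print(s)
for n in("side","top","wrist"):
    im=get_image(n);cv2.imwrite(f"pics/{n}0.png",im[:,:,::-1]);m=camera_model(n);print(n,m)
    for t in("blue_unit","green_unit","black_unit","white_unit","pump_box","coolant_on_end","console"):
        print(t,[(r["p"],r["location"]) for r in spot_in(t,n)][:3])
E
```

```text
pics
{'t': 0.0, 'joint_pos': array([-1.28156858e+00,  3.51261846e-01,  1.65244780e+00, -1.70598010e-05,
        1.13906617e+00, -8.45757535e-02]), 'qvel': array([-0.00052209,  0.00031833,  0.00112331, -0.00160361,  0.00054805,
        0.00147498]), 'joint_torque': array([-7.65352834e-04, -5.06097472e+01, -2.91408044e+01, -1.68479623e-04,
        4.42703968e-03,  1.73063194e-05]), 'position': array([ 0.20078185, -0.51171044,  0.25273536]), 'eef_rot': array([-3.67385289e-04,  8.26185538e-01, -5.63397822e-01, -4.63739913e-04]), 'ft_force': array([-0.07111217,  0.13412819,  0.82757876]), 'torque': array([ 0.03719172, -0.01769233,  0.0548696 ]), 'width': 0.08515550344443101}
side {'fx': 410.87261012828384, 'fy': 410.87261012828384, 'cx': 318.42372411356325, 'cy': 200.99980292150508, 'dist': array([0.00931008, 0.        , 0.        , 0.        , 0.        ]), 'extrinsics': array([[-0.68600824, -0.72744449,  0.01473794,  0.39468348],
       [-0.44689562,  0.40528226, -0.79751526,  0.32829373],
       [ 0.57417506, -0.55368836, -0.60311873,  0.60839125],
       [ 0.        ,  0.        ,  0.
[... 1269 characters left out ...]
5.8]), (0.62, [380.7, 197.6])]
console [(0.8, [236.3, 211.7])]
wrist {'fx': 284.5117163225391, 'fy': 284.5117163225391, 'cx': 318.90080360039497, 'cy': 201.65229861545347, 'dist': array([0.01720037, 0.        , 0.        , 0.        , 0.        ]), 'extrinsics': array([[ 3.64791339e-01, -9.31088983e-01,  7.64778524e-04,
        -5.50643911e-01],
       [-8.81016747e-01, -3.44907573e-01,  3.23802807e-01,
        -4.05225869e-02],
       [-3.01225448e-01, -1.18794242e-01, -9.46124282e-01,
         3.79432342e-01],
       [ 0.00000000e+00,  0.00000000e+00,  0.00000000e+00,
         1.00000000e+00]])}
blue_unit []
green_unit []
black_unit []
white_unit []
pump_box []
coolant_on_end []
console []
```

View pics/side0.png

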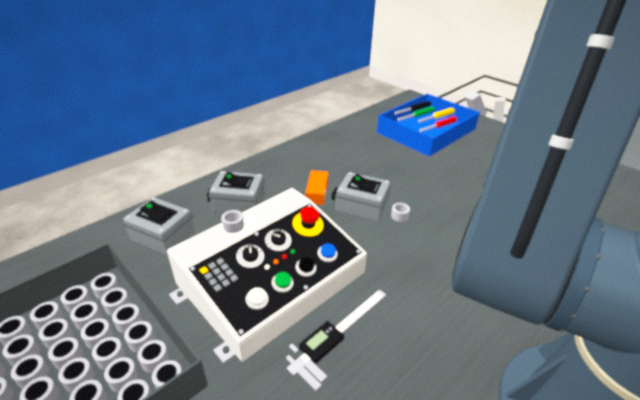

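View pics/top0.png

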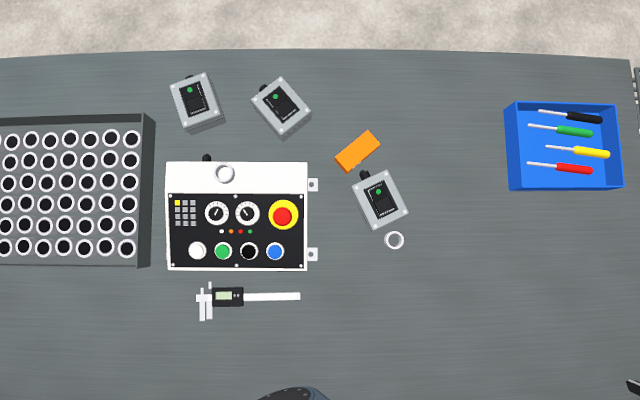

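View pics/wrist0.png

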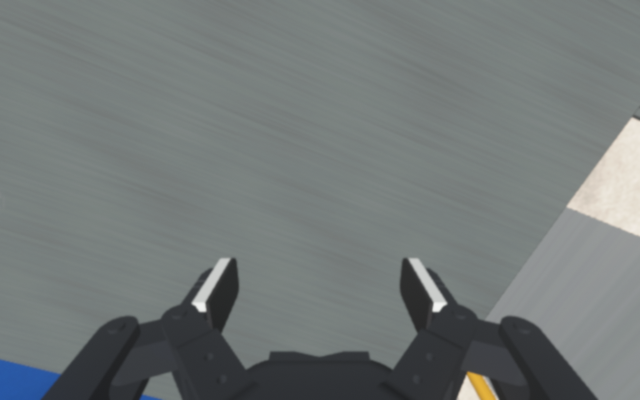

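The top view shows the row in image order white (197,250), green (222,251), black (249,251), blue (275,251). The right-most pump box is at (380,200), with its green dot near (379,191). The side view agrees: white (257,298), green (282,280), black (306,266), blue (328,252). Next I'll get accurate blob centroids and triangulate.

```bash
cat > h.py <<'E'
import numpy as np,cv2
from station import *
def proj(m,X):
    E=m["extrinsics"];K=np.array([[m["fx"],0,m["cx"]],[0,m["fy"],m["cy"]],[0,0,1]])
    p,_=cv2.projectPoints(np.array(X,float).reshape(-1,3),cv2.Rodrigues(E[:3,:3])[0],E[:3,3],K,m["dist"]);return p.reshape(-1,2)
def norm(m,px):
    K=np.array([[m["fx"],0,m["cx"]],[0,m["fy"],m["cy"]],[0,0,1]])
    return cv2.undistortPoints(np.array(px,float).reshape(-1,1,2),K,m["dist"]).reshape(-1,2)
def tri(ma,pa,mb,pb):
    X=cv2.triangulatePoints(ma["extrinsics"][:3],mb["extrinsics"][:3],norm(ma,pa).T,norm(mb,pb).T);return (X[:3]/X[3]).T
def atz(m,px,z):
    R=m["extrinsics"][:3,:3];t=m["extrinsics"][:3,3];c=-R.T@t
    out=[]
    for n in norm(m,px):
        d=R.T@np.array([*n,1]);out.append(c+d*(z-c[2])/d[2])
    return np.array(out)
def blob(im,col,box):
    x0,y0,x1,y1=box;h=cv2.cvtColor(im,cv2.COLOR_RGB2HSV)[y0:y1,x0:x1].astype(int)
    H,S,V=h[...,0],h[...,1],h[...,2]
    M={'blue':(abs(H-108)<14)&(S>110)&(V>90),'green':(abs(H-68)<18)&(S>110)&(V>60),'red':((H<6)|(H>174))&(S>150),
       'white':(V>185)&(S<50),'orange':(abs(H-13)<7)&(S>150)}[col].astype(np.uint8)
    n,l,st,c=cv2.connectedComponentsWithStats(M)
    i=1+np.argmax(st[1:,4]);return c[i]+[x0,y0],st[i]
E
python3 - <<'E'
from h import *
s=cv2.imread("pics/side0.png")[:,:,::-1].copy();t=cv2.imread("pics/top0.png")[:,:,::-1].copy()
ms,mt=camera_model("side"),camera_model("top")
for n,c,bs,bt in[("blue","blue",(315,238,345,266),(262,238,290,264)),("green","green",(270,266,296,294),(210,238,236,264)),("white","white",(244,285,270,310),(186,240,208,262)),
  ("dot","green",(335,175,365,205),(365,180,392,205)),("red","red",(295,200,325,232),(265,200,300,232))]:
    a,sa=blob(s,c,bs);b,sb=blob(t,c,bt);X=tri(ms,a,mt,b)[0];print(n,a.round(1),sa,b.round(1),sb,X.round(4),"reproj",proj(ms,X)[0].round(1)-a.round(1),proj(mt,X)[0].round(1)-b.round(1))
def crop(im,b,k,f): cv2.imwrite(f,cv2.resize(im[b[1]:b[3],b[0]:b[2],::-1],None,fx=k,fy=k,interpolation=cv2.INTER_CUBIC))
crop(t,(340,160,420,260),6,"pics/tpump.png");crop(s,(320,160,420,230),7,"pics/spump.png");crop(t,(155,150,325,280),4,"pics/tcons.png")
E
```

```text
blue [328.  249.3] [  6   4  16  15 190] [274.5 251.5] [  6   7  14  14 149] [0.4629 0.0831 0.0796] reproj [-0.2  0. ] [0.1 0.1]
green [282.8 278.3] [  5   5  17  16 219] [221.8 251.3] [  5   7  14  14 150] [0.464 0.193 0.08 ] reproj [-0.3  0. ] [0.1 0.1]
white [256.5 297.9] [  2   3  22  21 368] [196.8 250.1] [  3   2  17  17 235] [0.4666 0.2483 0.0706] reproj [-0.1  0. ] [0.1 0. ]
dot [357.3 178.1] [20  1  6  5 24] [378.  191.4] [11  9  5  6 25] [ 0.5876 -0.1361  0.0811] reproj [-0.1  0. ] [0.  0.1]
red [309.  214.8] [  4   6  22  19 255] [282.  216.2] [  8   8  19  18 256] [0.5348 0.0656 0.1111] reproj [0.2 0. ] [-0.2 -0.1]
```

View pics/tpump.png

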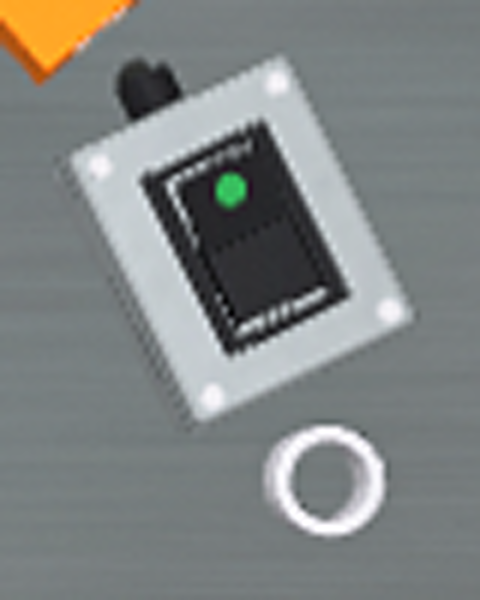

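View pics/spump.png

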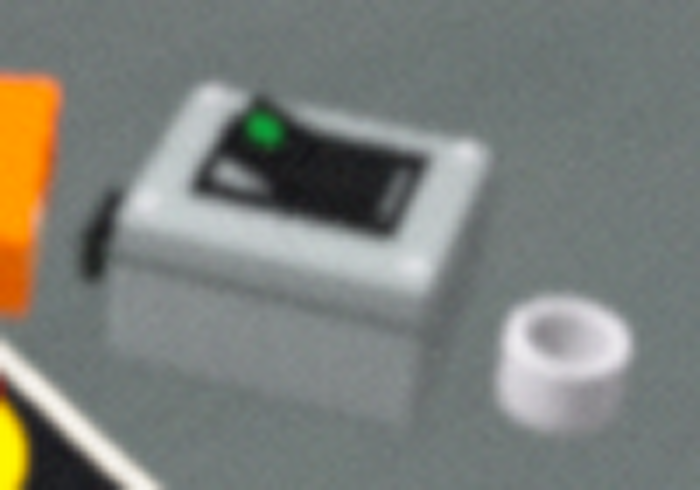

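View pics/tcons.png

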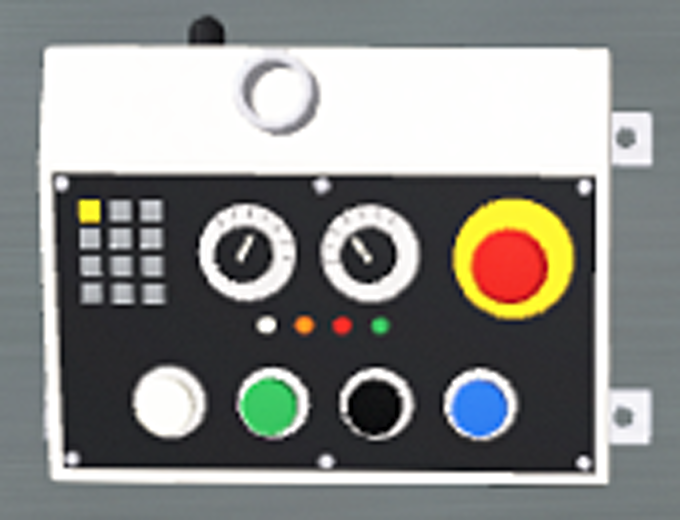

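Blue is at (0.463, 0.083, 0.080) and green at (0.464, 0.193, 0.080), 110 mm apart as expected for two places in the row. The rocker dot is at (0.588, -0.136, 0.081). The blue spot_in report from the top view is also close to my blob. Next I'll work out the move to a hover above blue with the tool aligned to the button axis.

```bash
cat >> h.py <<'E'
from scipy.spatial.transform import Rotation as Ro
def rot(q): return Ro.from_quat([q[1],q[2],q[3],q[0]])
def goal(tilt,yaw):  # tool z tilted toward +x by tilt deg, tool x at yaw in world
    R0=np.array([[1,0,0],[0,-1,0],[0,0,-1.]])
    return Ro.from_euler('y',-tilt,degrees=True)*Ro.from_euler('z',yaw,degrees=True)*Ro.from_matrix(R0)
def go(tip,tilt,yaw,up=0.):
    "rows to put fingertips at tip, 'up' m back along tool axis"
    s=read_state();R=rot(s["eef_rot"]);G=goal(tilt,yaw);z=G.apply([0,0,1])
    T=np.array(tip)-z*(0.022+up)
    d=R.inv().apply(T-s["position"])*100;r=(R.inv()*G).as_rotvec(degrees=True)
    print("t",s["t"],"row",d.round(2),r.round(2),"z axis",z.round(3),"tcp goal",T.round(4),"F",s["ft_force"].round(2),"w",s["width"])
E
python3 -c "
from h import *
go([.463,.083,.080],12,0,.08)"
```

```text
t 1.2 row [-46.6  -44.15   7.35] [  7.18  10.53 -68.32] z axis [ 0.208  0.    -0.978] tcp goal [0.4418 0.083  0.1798] F [-0.94  0.24  0.15] w 0.0855887257742281
```

```bash
python3 -m handwheel '[[[-4,-4,0,0.6,0.9,-6],[-8,-8,0,1.2,1.8,-12],[-12,-11,1,1.8,2.7,-18],[-16,-15,1,2.4,3.6,-24],[-20,-19,2,3,4.5,-30],[-24,-23,2,3.6,5.4,-36],[-28,-27,3,4.2,6.3,-42],[-32,-30,4,4.9,7.2,-47],[-36,-34,5,5.6,8.1,-53],[-40,-38,6,6.2,9,-59],[-43,-41,6.7,6.7,9.8,-64],[-46.6,-44.1,7.3,7.2,10.5,-68.3]]]' 1; python3 -c "
from h import *
go([.463,.083,.080],12,0,.08)
im=get_image('wrist');cv2.imwrite('pics/w1.png',im[:,:,::-1])"
```

```text
t: 2.4
position: [0.4248, 0.0413, 0.1873]
eef_rot: [-0.0, 0.994, 0.002, 0.105]
ft_force: [-0.0, -1.0, -0.3]
width: -0.0001
t 2.4 row [ 1.52 -4.17  1.09] [-0.06 -0.08  0.19] z axis [ 0.208  0.    -0.978] tcp goal [0.4418 0.083  0.1798] F [-0.01 -1.01 -0.32] w -0.00014036360197373265
```

View pics/w1.png

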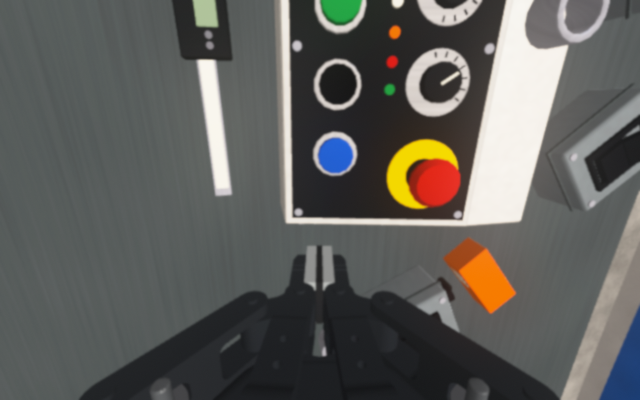

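The wrist view shows the closed fingers heading for blue at (335,155). Black is next to it at (338,84), and green is beyond at (340,5). I'll finish the hover move and check blue from the wrist camera.

```bash
python3 -m handwheel '[[[1.5,-4.2,1.1,0,0,0.2],[1.5,-4.2,1.1,0,0,0.2],[1.5,-4.2,1.1,0,0,0.2]]]'; python3 -c "
from h import *
m=camera_model('wrist')
im=get_image('wrist');cv2.imwrite('pics/w2.png',im[:,:,::-1])
X=atz(m,[p['location'] for p in spot_in('blue_unit','wrist')[:1]],.08);print(X)
h=blob(im,'blue',(260,60,420,300));print(h,atz(m,h[0],.08))
h=blob(im,'green',(290,0,420,200));print(h,atz(m,h[0],.08))
go([.463,.083,.080],12,0,.01)
print('tip proj',proj(m,[[.463,.083,.08],[.464,.193,.08]]))
"
```

```text
t: 2.75
position: [0.4424, 0.0895, 0.1788]
eef_rot: [-0.001, 0.994, 0.005, 0.105]
ft_force: [-0.4, -0.2, -1.3]
width: 0.0001
[[0.46339121 0.09113005 0.08      ]]
(array([316.4688172 , 214.86344086]), array([ 40, 138,  34,  35, 930], dtype=int32)) [[0.46213408 0.08620514 0.08      ]]
(array([319.48448145,  72.67070401]), array([  10,   52,   40,   43, 1321], dtype=int32)) [[0.46357806 0.19401186 0.08      ]]
t 2.85 row [-0.04  0.52  6.92] [-0.19 -0.1   0.41] z axis [ 0.208  0.    -0.978] tcp goal [0.4563 0.083  0.1113] F [ 0.79 -0.    0.15] w -0.00029461940114146123
tip proj [[317.45910203 218.37219605]
 [320.05186906  74.26064048]]
```

View pics/w2.png

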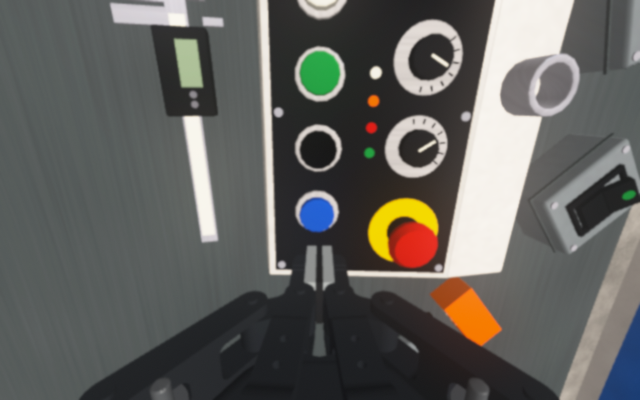

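The wrist view puts blue at (0.462, 0.085), which agrees. Now I'll descend to about 10 mm above the cap.

```bash
python3 -m handwheel '[[[0,0.4,2.5,-0.2,-0.1,0.4],[0,0.4,5,-0.2,-0.1,0.4],[0,0.4,6.9,-0.2,-0.1,0.4],[0,0.4,6.9,-0.2,-0.1,0.4],[0,0.4,6.9,-0.2,-0.1,0.4]]]'; python3 -c "
from h import *
im=get_image('side');cv2.imwrite('pics/s3.png',cv2.resize(im[150:350,200:440,::-1],None,fx=3,fy=3))
go([.463,.084,.080],12,0,.0)"
```

```text
t: 3.35
position: [0.4567, 0.0833, 0.1121]
eef_rot: [0.0, 0.995, -0.001, 0.104]
ft_force: [0.4, 0.3, 0.2]
width: -0.0003
t 3.4 row [-0.08 -0.04  1.11] [ 0.02 -0.05 -0.06] z axis [ 0.208  0.    -0.978] tcp goal [0.4584 0.084  0.1015] F [ 0.42 -0.4   0.33] w -7.098814508714925e-05
```

View pics/s3.png

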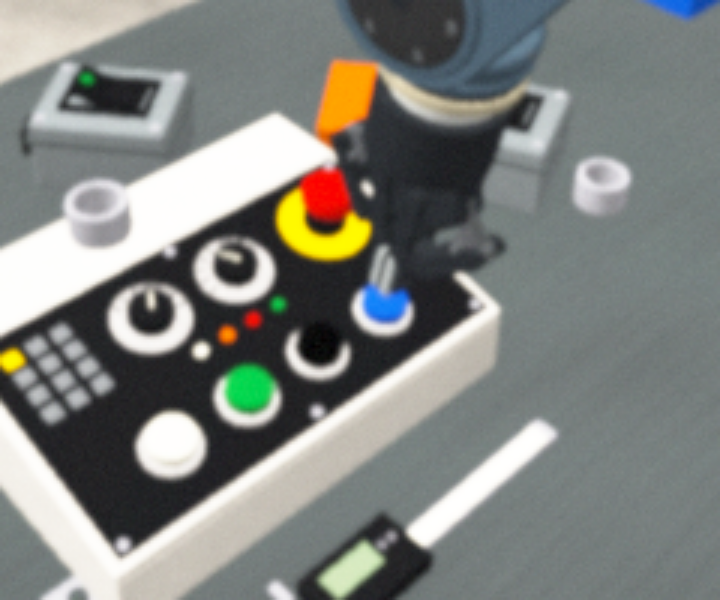

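The closed fingertips stand right over the blue cap at (385,295) in the crop, clear of the e-stop. Now I'll press in steps.

```bash
python3 -m handwheel '[[[-0.1,0,0.8,0,0,0],[-0.1,0,1.2,0,0,0],[-0.1,0,1.4,0,0,0],[-0.1,0,1.5,0,0,0],[-0.1,0,1.5,0,0,0]]]'; python3 -c "
from h import *
go([.463,.084,.080],12,0,.0)"
```

```text
t: 3.9
position: [0.4593, 0.0835, 0.0978]
eef_rot: [0.0, 0.994, -0.0, 0.105]
ft_force: [-0.4, -2.2, 4.5]
width: 0.0001
t 3.9 row [-0.   -0.05 -0.39] [ 0.03 -0.08 -0.05] z axis [ 0.208  0.    -0.978] tcp goal [0.4584 0.084  0.1015] F [-0.39 -2.22  4.47] w 7.068663463475239e-05
```

```bash
python3 -m handwheel '[[[0,0,0.15,0,0,0],[0,0,0.25,0,0,0],[0,0,0.25,0,0,0],[0,0,0.25,0,0,0]]]'; python3 -c "
from h import *
go([.463,.084,.080],12,0,.0)"
```

```text
t: 4.3
position: [0.4598, 0.0835, 0.0953]
eef_rot: [0.0, 0.994, -0.0, 0.105]
ft_force: [-1.3, -2.6, 5.4]
width: 0.0
t 4.3 row [-0.   -0.05 -0.63] [ 0.03 -0.07 -0.05] z axis [ 0.208  0.    -0.978] tcp goal [0.4584 0.084  0.1015] F [-1.3  -2.62  5.35] w 3.1495939011020764e-05
```

```bash
python3 -m handwheel '[[[0,0,0.15,0,0,0],[0,0,0.15,0,0,0],[0,0,0.15,0,0,0]]]'; python3 -c "
from h import *
go([.463,.084,.080],12,0,.0)
im=get_image('side');cv2.imwrite('pics/s4.png',cv2.resize(im[150:350,200:440,::-1],None,fx=3,fy=3))"
```

```text
t: 4.6
position: [0.46, 0.0835, 0.0947]
eef_rot: [0.0, 0.994, -0.0, 0.105]
ft_force: [-10.0, -3.6, 22.7]
width: -0.0001
t 4.6 row [-0.01 -0.05 -0.7 ] [ 0.03 -0.09 -0.05] z axis [ 0.208  0.    -0.978] tcp goal [0.4584 0.084  0.1015] F [-9.98 -3.56 22.65] w -7.84371267827182e-05
```

View pics/s4.png

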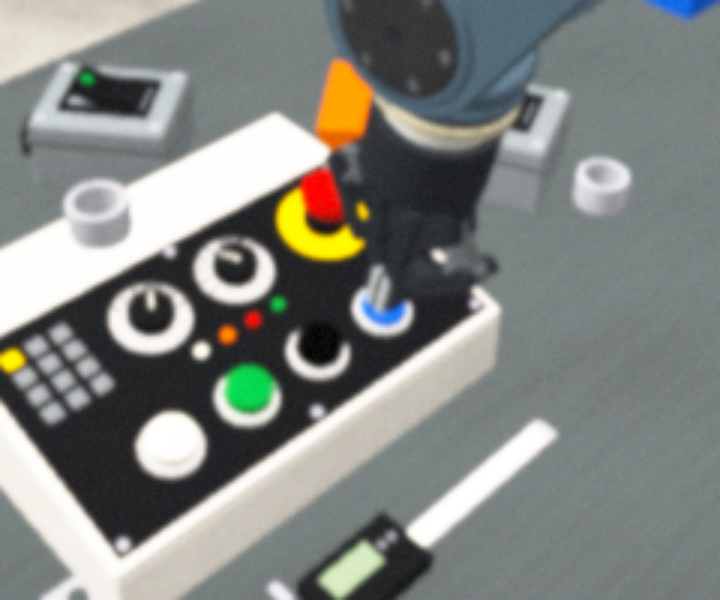

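The force jumped to about 25 N at the stop, so blue is fully down. Retracting.

```bash
python3 -m handwheel '[[[0,0,-1,0,0,0],[0,0,-4,0,0,0],[0,0,-8,0,0,0],[0,0,-10,0,0,0],[0,0,-10,0,0,0],[0,0,-10,0,0,0]]]'; python3 -c "
from h import *
im=get_image('side');cv2.imwrite('pics/s5.png',cv2.resize(im[150:350,200:440,::-1],None,fx=3,fy=3))
m=camera_model('top');t=cv2.imread('pics/top0.png')[:,:,::-1]
# pump yaw: four lid screws in top crop (x/6+340,y/6+160), heights 62
p=[[340+x/6,160+y/6] for x,y in [(100,166),(277,82),(390,310),(212,398)]]
X=atz(m,p,.062);print(X.round(4),X.mean(0)); 
for a,b in((3,0),(2,1)): d=X[b]-X[a];print(np.degrees(np.arctan2(d[1],d[0])))
go([.588,-.136,.081],0,0,.08)"
```

```text
t: 5.25
position: [0.439, 0.0837, 0.1921]
eef_rot: [0.0, 0.994, -0.0, 0.105]
ft_force: [-0.1, -0.0, -1.4]
width: 0.0002
[[ 0.5986 -0.0929  0.062 ]
 [ 0.6293 -0.1584  0.062 ]
 [ 0.5455 -0.1974  0.062 ]
 [ 0.5144 -0.1317  0.062 ]] [ 0.57194543 -0.14512349  0.062     ]
24.73080142368465
24.971109343028814
t 5.3 row [14.44 21.95  3.95] [  0.03 -12.02  -0.05] z axis [ 0.  0. -1.] tcp goal [ 0.588 -0.136  0.183] F [ 0.33 -0.43  0.31] w 2.857188166701524e-05
```

View pics/s5.png

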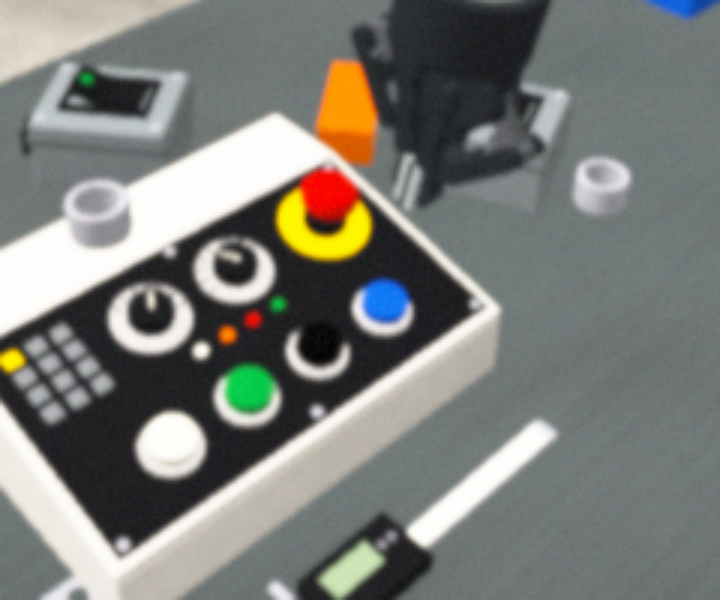

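Blue is up again (cap proud at (385,298)). The lid screws give the pump box yaw as 25° and its centre as (0.572, -0.145). From that, the ON point is about (0.590, -0.137), which agrees with the dot.

```bash
python3 -c "
from h import *
go([.590,-.137,.0805],0,25,.06)"
```

```text
t 5.3 row [14.21 22.05  6.  ] [  2.65 -11.82 -24.95] z axis [ 0.  0. -1.] tcp goal [ 0.59   -0.137   0.1625] F [ 0.33 -0.43  0.31] w 2.857188166701524e-05
```

```bash
python3 -m handwheel '[[[3,4,0.5,0.5,-2.4,-5],[6,8,1,1,-4.8,-10],[9,12,2,1.6,-7.2,-15],[12,16,4,2.2,-9.5,-20],[14.2,20,5,2.6,-11.8,-25],[14.2,22,6,2.6,-11.8,-25],[14.2,22,6,2.6,-11.8,-25],[14.2,22,6,2.6,-11.8,-25],[14.2,22,6,2.6,-11.8,-25]]]'; python3 -c "
from h import *
im=get_image('wrist');m=camera_model('wrist');cv2.imwrite('pics/w6.png',im[:,:,::-1])
im=get_image('side');cv2.imwrite('pics/s6.png',cv2.resize(im[130:270,280:460,::-1],None,fx=4,fy=4))
go([.590,-.137,.0805],0,25,.008)"
```

```text
t: 6.2
position: [0.5895, -0.1355, 0.1621]
eef_rot: [0.0, 0.976, 0.217, -0.0]
ft_force: [-0.6, -0.7, 0.5]
width: 0.0002
t 6.3 row [-0.05  0.14  5.23] [ 0.06 -0.02  0.1 ] z axis [ 0.  0. -1.] tcp goal [ 0.59   -0.137   0.1105] F [ 0.55 -0.01  0.73] w -0.00020269813861347778
```

View pics/w6.png

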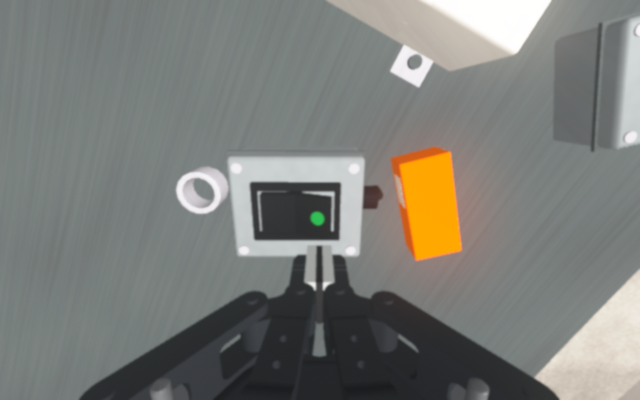

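View pics/s6.png

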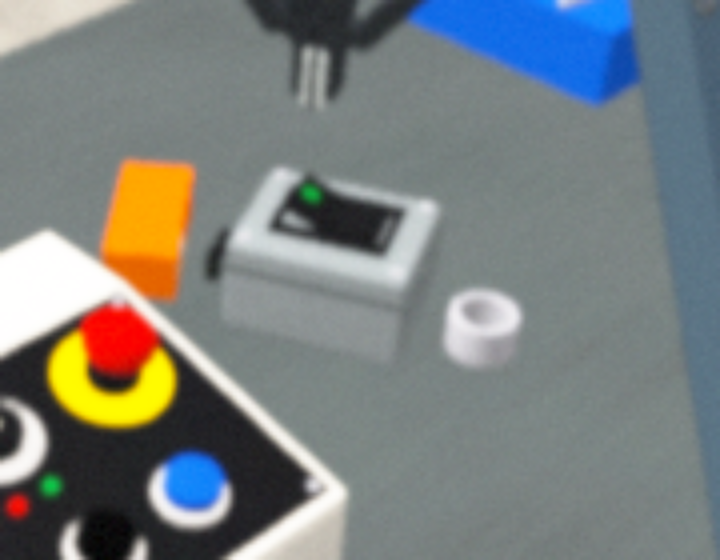

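The wrist view shows the dot at (317,218) in line with the fingers at column 319, and the side view shows the fingertips above the dot. Descending.

```bash
python3 -m handwheel '[[[0,0.1,2.5,0,0,0],[0,0.1,4.5,0,0,0],[0,0.1,5.2,0,0,0],[0,0.1,5.2,0,0,0],[0,0.1,5.2,0,0,0]]]'; python3 -c "
from h import *
im=get_image('side');cv2.imwrite('pics/s7.png',cv2.resize(im[130:270,280:460,::-1],None,fx=4,fy=4))
go([.590,-.137,.071],0,25,0)"
```

```text
t: 6.8
position: [0.5907, -0.1363, 0.1118]
eef_rot: [0.001, 0.976, 0.217, 0.001]
ft_force: [-0.9, -0.1, -0.7]
width: -0.0002
t 6.85 row [-0.1   0.01  1.89] [ 0.13 -0.09  0.12] z axis [ 0.  0. -1.] tcp goal [ 0.59  -0.137  0.093] F [ 0.03 -0.5   1.18] w 0.00012247085649522642
```

View pics/s7.png

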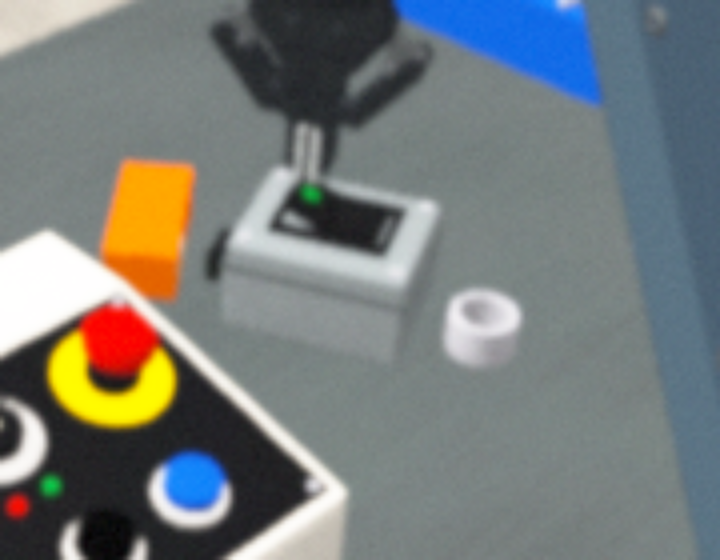

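The tips stand a few mm above the dotted end. Now I'll push down in steps.

```bash
python3 -m handwheel '[[[0,0,0.8,0,0,0],[0,0,1.2,0,0,0],[0,0,1.6,0,0,0],[0,0,1.8,0,0,0],[0,0,1.8,0,0,0]]]';python3 -m handwheel '[[[0,0,0.15,0,0,0],[0,0,0.15,0,0,0],[0,0,0.15,0,0,0]]]'
```

```text
t: 7.35
position: [0.5907, -0.1365, 0.0936]
eef_rot: [0.001, 0.976, 0.217, 0.001]
ft_force: [0.5, 0.9, 0.2]
width: -0.0
t: 7.65
position: [0.5908, -0.1365, 0.0929]
eef_rot: [0.001, 0.976, 0.217, 0.001]
ft_force: [-2.1, 0.4, 10.8]
width: 0.0002
```

The force reached 11 N with the tip at z = 0.071, which is where the level stop should be. I'll push a little more, then lift and look.

```bash
python3 -m handwheel '[[[0,0,0.1,0,0,0],[0,0,0.1,0,0,0],[0,0,-1,0,0,0],[0,0,-4,0,0,0],[0,0,-8,0,0,0],[0,0,-11,0,0,0],[0,0,-11,0,0,0],[0,0,-11,0,0,0]]]'; python3 -c "
from h import *
im=get_image('side');cv2.imwrite('pics/s8.png',cv2.resize(im[130:270,280:460,::-1],None,fx=4,fy=4))
a,_=blob(im,'green',(335,165,365,205));im=get_image('top');cv2.imwrite('pics/t8.png',im[:,:,::-1]);print(a)
m=camera_model('side')
# predicted dot px: off (level 78.5) / on (71)
c=np.array([.572,-.145]);u=np.array([.906,.423])
print('off',proj(m,[*(c+u*.0185),.0785]),'on',proj(m,[*(c+u*.02),.071]))
go([.464,.193,.080],12,0,.08)"
```

```text
t: 8.45
position: [0.5903, -0.1363, 0.2031]
eef_rot: [0.001, 0.976, 0.217, 0.001]
ft_force: [0.1, -0.8, -0.7]
width: -0.0001
[356.40740741 180.14814815]
off [[357.08270763 178.65532214]] on [[356.25620531 181.12959338]]
t 8.55 row [  0.66 -36.05   2.17] [-2.6  11.83 25.03] z axis [ 0.208  0.    -0.978] tcp goal [0.4428 0.193  0.1798] F [-0.04 -0.12 -0.8 ] w 0.0002396313721205855
```

View pics/s8.png

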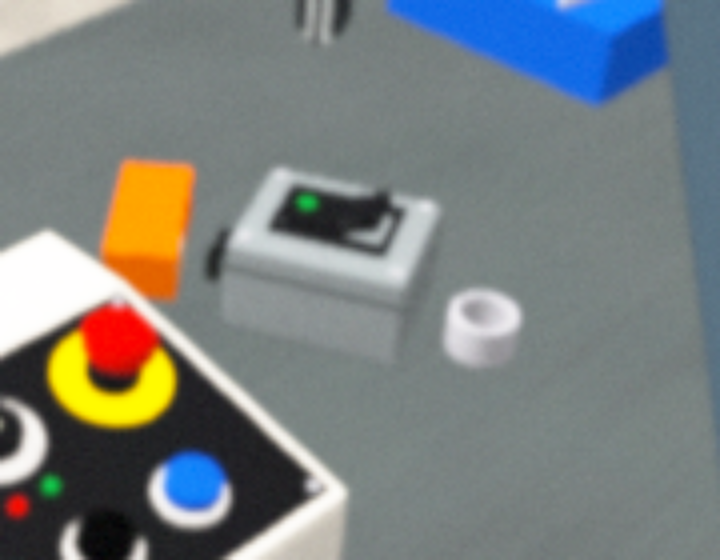

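The rocker is over: the dot end lies flat at (308,202) and the OFF end now stands up at (378,203). Now to green, which is the second from the left in the row as the operator sees it.

```bash
python3 -m handwheel '[[[0,-4,0,-0.3,1.3,3],[0,-8,0,-0.6,2.6,6],[0,-12,0,-0.9,3.9,9],[0,-16,0,-1.2,5.2,12],[0,-20,0,-1.5,6.5,15],[0.2,-24,0.5,-1.8,7.8,18],[0.4,-28,1,-2.1,9,20],[0.5,-32,1.5,-2.4,10.5,22.5],[0.7,-36,2.2,-2.6,11.8,25],[0.7,-36,2.2,-2.6,11.8,25],[0.7,-36,2.2,-2.6,11.8,25],[0.7,-36,2.2,-2.6,11.8,25]]]'; python3 -c "
from h import *
m=camera_model('wrist');im=get_image('wrist');cv2.imwrite('pics/w9.png',im[:,:,::-1])
h=blob(im,'green',(260,100,400,300));print(h,atz(m,h[0],.08))
go([.464,.193,.080],12,0,.010)"
```

```text
t: 9.75
position: [0.4436, 0.192, 0.1791]
eef_rot: [0.0, 0.995, 0.0, 0.104]
ft_force: [0.1, 0.2, 0.1]
width: 0.0003
(array([317.09312639, 205.94900222]), array([ 41,  89,  33,  35, 902], dtype=int32)) [[0.46357797 0.19604937 0.08      ]]
t 9.8 row [-0.08 -0.12  6.93] [ 0.04  0.07 -0.02] z axis [ 0.208  0.    -0.978] tcp goal [0.4573 0.193  0.1113] F [ 0.53 -0.49  0.37] w 7.340657581059034e-05
```

View pics/w9.png

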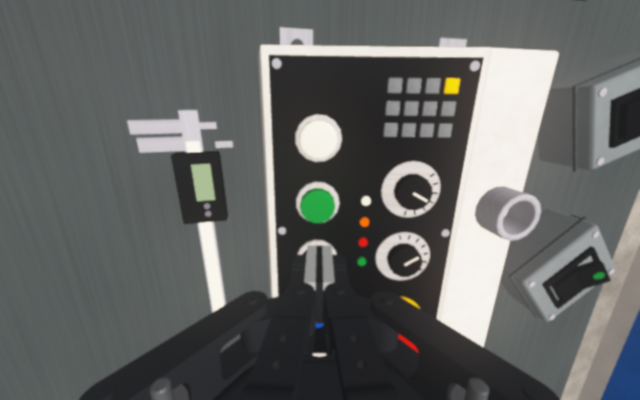

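Green shows at (317,204) in line with the fingers, and the wrist estimate of (0.464, 0.196) agrees within 3 mm. Descending, aiming at y = 0.194.

```bash
python3 -m handwheel '[[[-0.1,-0.2,2.5,0,0,0],[-0.1,-0.2,5,0,0,0],[-0.1,-0.2,6.9,0,0,0],[-0.1,-0.2,6.9,0,0,0],[-0.1,-0.2,6.9,0,0,0]]]'; python3 -c "
from h import *
im=get_image('side');cv2.imwrite('pics/s10.png',cv2.resize(im[150:350,200:440,::-1],None,fx=3,fy=3))
go([.464,.194,.080],12,0,.0)"
```

```text
t: 10.3
position: [0.4574, 0.1931, 0.1119]
eef_rot: [0.0, 0.995, -0.001, 0.104]
ft_force: [0.4, 0.9, -0.0]
width: 0.0002
t 10.35 row [-0.04 -0.07  1.1 ] [ 0.04  0.03 -0.07] z axis [ 0.208  0.    -0.978] tcp goal [0.4594 0.194  0.1015] F [-0.87 -0.22  0.39] w -0.0003539320829148135
```

View pics/s10.png

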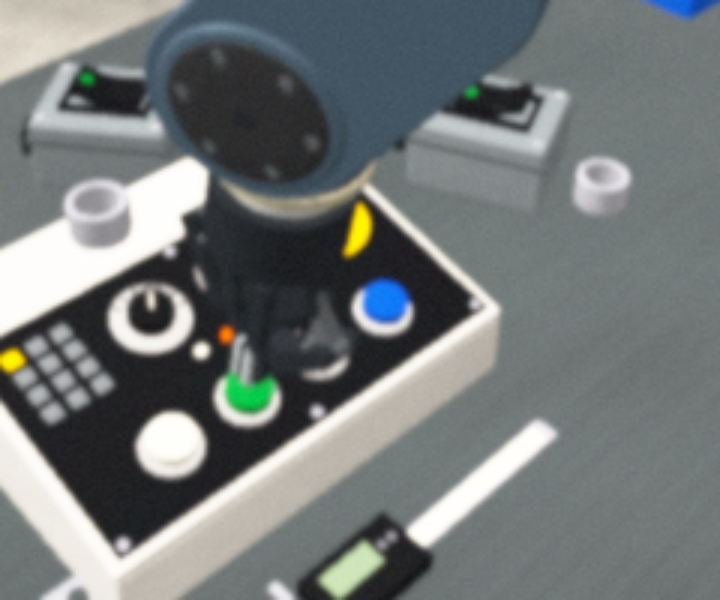

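The fingertips are over the green cap. I'll press to the same depth that bottomed blue.

```bash
python3 -m handwheel '[[[0,-0.1,0.8,0,0,0],[0,-0.1,1.2,0,0,0],[0,-0.1,1.5,0,0,0],[0,-0.1,1.7,0,0,0],[0,-0.1,1.75,0,0,0],[0,-0.1,1.75,0,0,0]]]'; python3 -m handwheel '[[[0,0,0.12,0,0,0],[0,0,0.12,0,0,0],[0,0,0.12,0,0,0]]]'
```

```text
t: 10.95
position: [0.4615, 0.1944, 0.0955]
eef_rot: [0.0, 0.995, -0.001, 0.105]
ft_force: [0.7, -1.9, 5.6]
width: 0.0001
t: 11.25
position: [0.4617, 0.1944, 0.0949]
eef_rot: [0.0, 0.994, -0.001, 0.105]
ft_force: [-4.3, -1.1, 12.6]
width: -0.0002
```

Green hit its stop at 12.6 N, at the same height as blue. Retracting well clear.

```bash
python3 -m handwheel '[[[0,0,-1,0,0,0],[0,0,-4,0,0,0],[0,0,-8,0,0,0],[0,0,-12,0,0,0],[0,0,-14,0,0,0],[0,0,-14,0,0,0],[0,0,-14,0,0,0],[0,0,-14,0,0,0]]]'; python3 -c "
from h import *
im=get_image('side');cv2.imwrite('pics/s11.png',im[:,:,::-1])
im=get_image('top');cv2.imwrite('pics/t11.png',im[:,:,::-1]);s=read_state();print(s['ft_force'],s['qvel'].round(3))"
```

```text
t: 12.05
position: [0.4321, 0.1943, 0.2307]
eef_rot: [0.001, 0.995, -0.001, 0.104]
ft_force: [-1.0, 0.5, 0.1]
width: 0.0001
[-0.41360179 -0.31676008  0.06501705] [-0.002 -0.001 -0.006  0.001  0.001  0.   ]
```

View pics/s11.png

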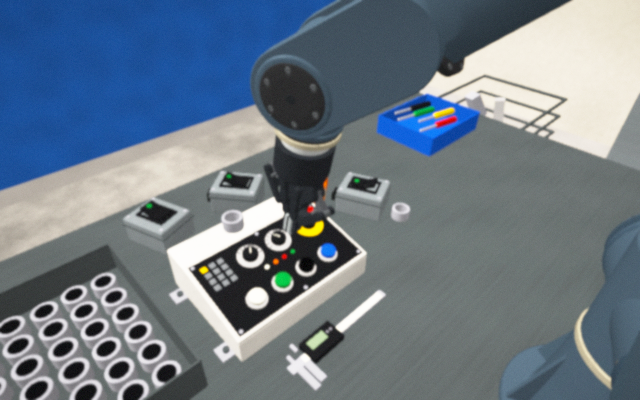

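View pics/t11.png

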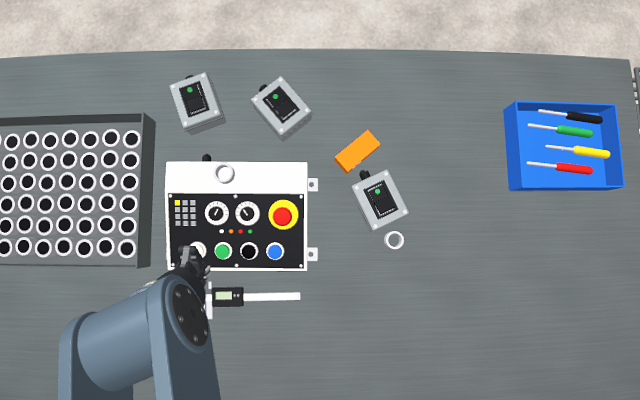

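Both views show all four caps up (side view: blue (328,250), green (283,280)). The rocker is over, and the rings, caliper and carton are at their starting pixels. Nothing is in contact with the robot, so I'm handing in.

```bash
python3 -c "
from station import *
print(sign_off())"
```

```text
the job is handed in; nothing more can be done
None
```

The job is done and handed in at about 12 s of the 45 s allowed; the hand-in gives no verdict.

- **Blue reset:** I pressed it to its hard stop (about 25 N) and let go. The next picture showed the cap up again.
- **Coolant rocker:** I pushed the ON end of the right-hand pump box down to its stop (11 N, fingertips at 71 mm). The pictures show the green-dotted end flat and the OFF end standing up.
- **Green cycle start:** I pressed it to its stop (about 13 N, at the same height as blue) and let go.

**Last checks:** In the side and top pictures, blue, green and black are up, and the e-stop looks untouched as far as the arm leaves it in view. White is up in the side picture. The arm partly covers it in the top one. The rings, caliper and carton are where they started, judged by eye. The arm stood clear and at rest with no contact force.

**Disagreements:** All were small. The wrist camera put blue and green within about 3 mm of the two-camera positions, and the trained network's wrist estimate of blue was 8 mm off in y, so I didn't use it. The network also gave some wrong labels, such as blue at the green button in the side picture, which I rejected against the pictures.

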